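# Transfer the laid-out sockets to the carrying tray in order

## Robot

A 6-joint arm with a two-finger parallel gripper is mounted at the origin on the work surface. World frame = base frame: x ahead of the robot, y to its left, z up, the work surface at z = 0. Lengths are in m, angles in rad, forces in N, time in s.
With the tool pointing down it reaches from about 0.4 to 0.825 m from the base axis. Payload 7 kg.
Tool frame: the origin (TCP) lies midway between the tips of the shut fingers; the grasp point (between the pads) lies 19 mm behind it (grip_point_offset is the distance from the TCP to the grasp point, in m); z points along the fingers, y is the line along which they close (so a half turn about z gives the same grasp; the last joint's range is limited). The gripper opens to 88 mm and grips with 3 to 60 N. Pads are 19 mm wide; open, the fingers measure 130 mm over their backs; the gripper's body (78 mm by 193 mm) begins 47 mm behind the grasp point.
Start: joints at [-1.005, 0.359, 0.012, 0, -1.224, -0.288], TCP at [0.185, -0.649, 0.19] pointing down, gripper open.
Joint ranges: [-3.07, 3.07], [-1.43, 2.12], [-1.02, 1.25], [-3.03, 1.67], [-3.05, -0], [-3.03, 3.03]. Speed limits (rad/s): [2.39, 2.39, 3.01, 3.14, 3.14, 3.14].

## Interface

Orientations are given as [roll, pitch, yaw] about the fixed x, y, z axes, in that order (R = Rz(yaw) Ry(pitch) Rx(roll)).
In Python, from station import get_state, grab_frame, camera_params, job_done, grip_point_offset gives the robot as it stands.
- The arm moves only by the shell command python3 -m creep 'ROWS' [FORCE]. ROWS is JSON, a list that holds one entry, the list of rows, each a list of 7 numbers: the finger opening in cm, from 0 to 8.76, then the shift along the tool's x, y, z in cm, then the turn, a rotation vector about the tool's x, y, z in rad. In form: [[[fingers, tx, ty, tz, wx, wy, wz], ...]]. A call has 1 to 20 rows; each row is the pose to reach, as a shift and turn from the pose commanded when the call began, along the tool's axes at that moment; what a row does not reach only later rows make up. A row lasts 1/8 s, in which the tool goes at most 62.5 mm and 10.7 degrees, less where a joint would pass 70% of its speed; a pose out of reach is approached as far as the arm can. A call with a gripper value outside its range is refused whole. The fingers move at their own pace and stop on an object; FORCE is the grip in N (left out, the last holds). Time passes only in rows, so rows that repeat a pose let the fingers close. It gives the time, the measured TCP pose, the force, the opening and the grip force at its end, in the units of the state.
- get_state(): the state, without advancing time (a new reading comes with each control period).
- grab_frame(name): name is "side" or "top"; returns the picture (420x560x3 uint8, blue, green, red); there is no depth.
- camera_params(name): a dict with "vertical_fov" (degrees; the focal length in pixels is half the picture's height over the tangent of half this angle, whatever the lens; pixels are square), "cx", "cy" (the principal point, pixels), "view" (4x4, takes a point from world to camera coordinates). Camera axes: x right, y down, z forward; pixel columns grow to the right and rows downward; lengths in m; the calibration is good to about 2 mm. A picture is of the moment at which its call begins. camera_params takes no time and is no camera call.
- job_done(): hands the job in; it is judged then, once.
The state is a dict: "t": time; "q": joint angles; "qd": joint speeds; "joint_efforts": joint torques, N m; "eef_pos": TCP position; "ee_rot": TCP orientation; "force": force on the tool from outside, world axes, zero at the start; "moment": the same for the moment, N m; "width": finger opening in m; "gripper_force": force on a finger pad.
Only numpy, scipy, OpenCV 4.12 (cv2) and the standard library are available. Lean on these libraries where they do the work, as an engineer would, in place of code of your own. Each camera call takes 0.05 s, during which the arm holds its last target. There are 200 camera calls.

## Task

The four sockets in the grey bench rack are laid out in the order they will be used, counting from the rack's loop handle. Move all four into the empty blue carrying tray, one upright on the floor of each compartment, in the same order counting from the tray's own loop handle: the socket nearest the rack's handle goes into the compartment nearest the tray's handle, and so on to the far end. Do not let any socket tip over on the way.

Things in the scene. Friction and masses are not known exactly. Their poses are not given: they have to be found in the camera images.
- socket_wide: Short wide plain cylinder: diameter 34, height 46, dark hexagonal mouth on top. Steel wrench socket, round, upright; origin at the centre of its underside, z up, yaw meaningless; about 0.2 kg. Sizes in mm. At the start it stands in the cup cup_wide, within 5 mm of the cup's centre.
- socket_deep: Tall slim plain cylinder: diameter 26, height 70, thin dark band 18 above its foot, dark hexagonal mouth on top. Steel wrench socket, round, upright; origin at the centre of its underside, z up, yaw meaningless; about 0.2 kg. Sizes in mm. At the start it stands in the cup cup_deep, within 5 mm of the cup's centre.
- socket_stepped: Stepped: slim lower part of diameter 26 up to 20 above the foot, flaring to a straight head of diameter 32 from 24 to 58 (its top), dark hexagonal mouth on top. Steel wrench socket, round, upright; origin at the centre of its underside, z up, yaw meaningless; about 0.2 kg. Sizes in mm. At the start it stands in the cup cup_stepped, within 5 mm of the cup's centre.
- socket_bit: Bit socket: straight round body of diameter 30 and height 44, from whose top a dark hexagonal bit, 14 across, rises to 64 above the foot. Steel wrench socket, round, upright; origin at the centre of its underside, z up, yaw meaningless; about 0.2 kg. Sizes in mm. At the start it stands in the cup cup_bit, within 5 mm of the cup's centre.
- cup_wide: Fixed square black plastic cup, 56 x 56 mm outside, 12 high, walls and floor 3 thick, in which socket_wide stands at the start; origin at the centre of its underside, x and y along its sides and parallel to the rack's. The four cups look alike and stand in the rack in any order, 58 mm apart.
- cup_deep: Fixed square black plastic cup, 56 x 56 mm outside, 12 high, walls and floor 3 thick, in which socket_deep stands at the start; origin at the centre of its underside, x and y along its sides and parallel to the rack's. The four cups look alike and stand in the rack in any order, 58 mm apart.
- cup_stepped: Fixed square black plastic cup, 56 x 56 mm outside, 12 high, walls and floor 3 thick, in which socket_stepped stands at the start; origin at the centre of its underside, x and y along its sides and parallel to the rack's. The four cups look alike and stand in the rack in any order, 58 mm apart.
- cup_bit: Fixed square black plastic cup, 56 x 56 mm outside, 12 high, walls and floor 3 thick, in which socket_bit stands at the start; origin at the centre of its underside, x and y along its sides and parallel to the rack's. The four cups look alike and stand in the rack in any order, 58 mm apart.
- rack: Fixed grey bench rack: plate 67 x 244 x 4 mm with 9 mm high edge strips, carrying the four cups in a row. Origin: centre of underside; y along the row towards the end with the loop handle (y = +118 to +158 mm, up to 21 mm high), x across. Cup centres at x = 0, y = -87, -29, +29, +87 mm, undersides at z = 4, so the sockets' feet are at z = 7.
- tray: Fixed blue carrying tray, empty at first: 62 x 240 mm, 14 high, walls and floor 4 thick, dividers to 14, four open 54 x 54 mm compartments in a row. Origin: centre of underside; y along the row towards the end with the loop handle (y = +118 to +158 mm, up to 21 mm high), x across. Compartment centres at x = 0, y = -87, -29, +29, +87 mm, floor at z = 4.
There are look-alikes about, which are no part of the job. What is shaped like the cup_deep but orange or pink is not meant. What is shaped like the socket_deep but orange is not meant.

How it is judged:
At the end, for the whole second after the job is handed in: Each socket stands released and at rest in the tray compartment with the same place from the handle as its cup: within 18 mm of that compartment's centre along and across the tray, foot within 6 mm of the floor, leaning under 0.15 rad, below 0.02 m/s (x of socket_wide in the frame of tray between -0.018 and 0.018 m and z of socket_wide in the frame of tray between -0.002 and 0.01 m and angle between each of socket_wide, socket_deep, socket_stepped, socket_bit's own z axis and vertical below 0.15 rad and linear speed of each of socket_wide, socket_deep, socket_stepped, socket_bit below 0.02 m/s and ((y of cup_wide in the frame of rack between -0.107 and -0.067 m and y of socket_wide in the frame of tray between -0.105 and -0.069 m) or (y of cup_wide in the frame of rack between -0.049 and -0.009 m and y of socket_wide in the frame of tray between -0.047 and -0.011 m) or (y of cup_wide in the frame of rack between 0.009 and 0.049 m and y of socket_wide in the frame of tray between 0.011 and 0.047 m) or (y of cup_wide in the frame of rack between 0.067 and 0.107 m and y of socket_wide in the frame of tray between 0.069 and 0.105 m)) and x of socket_deep in the frame of tray between -0.018 and 0.018 m and z of socket_deep in the frame of tray between -0.002 and 0.01 m and ((y of cup_deep in the frame of rack between -0.107 and -0.067 m and y of socket_deep in the frame of tray between -0.105 and -0.069 m) or (y of cup_deep in the frame of rack between -0.049 and -0.009 m and y of socket_deep in the frame of tray between -0.047 and -0.011 m) or (y of cup_deep in the frame of rack between 0.009 and 0.049 m and y of socket_deep in the frame of tray between 0.011 and 0.047 m) or (y of cup_deep in the frame of rack between 0.067 and 0.107 m and y of socket_deep in the frame of tray between 0.069 and 0.105 m)) and x of socket_stepped in the frame of tray between -0.018 and 0.018 m and z of socket_stepped in the frame of tray between -0.002 and 0.01 m and ((y of cup_stepped in the frame of rack between -0.107 and -0.067 m and y of socket_stepped in the frame of tray between -0.105 and -0.069 m) or (y of cup_stepped in the frame of rack between -0.049 and -0.009 m and y of socket_stepped in the frame of tray between -0.047 and -0.011 m) or (y of cup_stepped in the frame of rack between 0.009 and 0.049 m and y of socket_stepped in the frame of tray between 0.011 and 0.047 m) or (y of cup_stepped in the frame of rack between 0.067 and 0.107 m and y of socket_stepped in the frame of tray between 0.069 and 0.105 m)) and x of socket_bit in the frame of tray between -0.018 and 0.018 m and z of socket_bit in the frame of tray between -0.002 and 0.01 m and ((y of cup_bit in the frame of rack between -0.107 and -0.067 m and y of socket_bit in the frame of tray between -0.105 and -0.069 m) or (y of cup_bit in the frame of rack between -0.049 and -0.009 m and y of socket_bit in the frame of tray between -0.047 and -0.011 m) or (y of cup_bit in the frame of rack between 0.009 and 0.049 m and y of socket_bit in the frame of tray between 0.011 and 0.047 m) or (y of cup_bit in the frame of rack between 0.067 and 0.107 m and y of socket_bit in the frame of tray between 0.069 and 0.105 m))); the robot touches nothing.
It fails at once if a socket tips over (leans more than 0.8 rad) (angle between any of socket_wide, socket_deep, socket_stepped, socket_bit's own z axis and vertical above 0.8 rad).
It also fails if it takes over 93 s, if anything falls off the work surface, if the arm or the gripper's body presses on something with over 40 N, if the wrist force passes 120 N, or if a joint passes its speed limit or range.

## Working session

There is one attempt and no reset: what is moved stays moved. The work goes in short steps, Python scripts to look and compute and a shell command to move; the robot and the scene stay as the last step left them, time stands still between calls to the robot, and variables do not carry over. Pictures are saved under pics/ and viewed, at most 14 in all, crops included, and the job is handed in when it is done.

```bash
ls; mkdir -p pics; python3 - <<'E'
from station import *
import cv2
for n in ("side","top"):
    cv2.imwrite(f"pics/{n}0.png",grab_frame(n)); p=camera_params(n); print(n,p)
s=get_state(); print(s['eef_pos'],s['ee_rot'],s['t'],s['width'],grip_point_offset)
E
```

```text
pics
side {'vertical_fov': 49.832767438747545, 'cx': 283.2490199188073, 'cy': 210.44940794911182, 'view': array([[-0.95514717, -0.29598873,  0.00919558,  0.57423506],
       [-0.20220255,  0.62918604, -0.75049255,  0.19869046],
       [ 0.21635161, -0.7186902 , -0.66081493,  0.6978313 ],
       [ 0.        ,  0.        ,  0.        ,  1.        ]])}
top {'vertical_fov': 47.474825452937004, 'cx': 277.5184471673389, 'cy': 214.40713794265082, 'view': array([[-2.59961223e-03, -9.99959721e-01,  8.59062966e-03,
        -4.08090185e-02],
       [-9.81762317e-01,  9.19071564e-04, -1.90110253e-01,
         6.06047787e-01],
       [ 1.90094700e-01, -8.92816942e-03, -9.81725162e-01,
         8.67631830e-01],
       [ 0.00000000e+00,  0.00000000e+00,  0.00000000e+00,
         1.00000000e+00]])}
[ 0.18497055 -0.64866415  0.18962255] [ 3.14012455e+00 -1.25253567e-04 -2.86388205e+00] 0.1 0.08771100356238222 0.0188
```

View pics/top0.png

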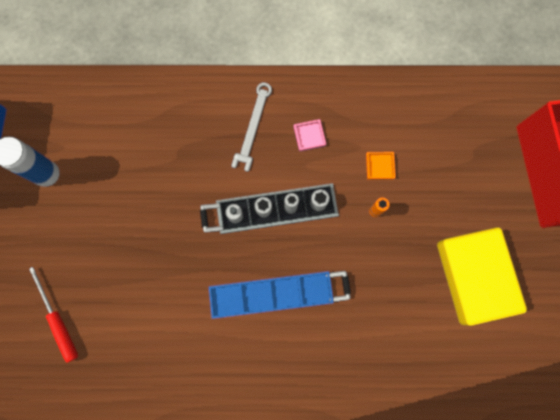

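View pics/side0.png

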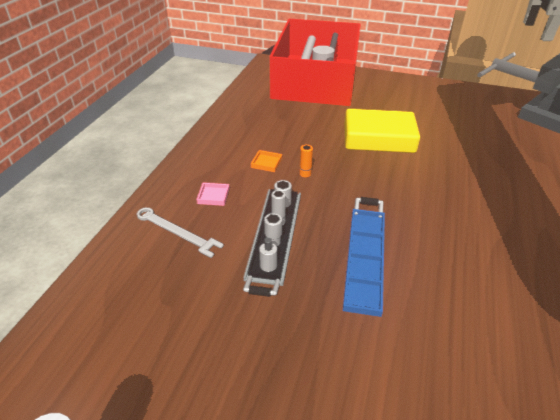

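Top view: the rack is at (278,207) with its handle at the left (210,217). The tray is at (272,295) with its handle at the right (340,287). The four sockets are at (234,212), (263,207), (291,203) and (320,199). Look-alikes are the orange cylinder (381,207), the orange cup (381,165) and the pink cup (310,134). In the side view the bit socket (268,255) is next to the rack handle, and I need a close crop to identify the others.

```bash
cat > h.py <<'E'
import numpy as np, cv2
from station import *
def cam(n):
    p=camera_params(n); f=210/np.tan(np.radians(p['vertical_fov'])/2)
    return f,p['cx'],p['cy'],p['view']
def ray(n,u,v,z):
    f,cx,cy,V=cam(n); R,t=V[:3,:3],V[:3,3]
    d=R.T@np.array([(u-cx)/f,(v-cy)/f,1]); o=-R.T@t
    return o+d*(z-o[2])/d[2]
def proj(n,P):
    f,cx,cy,V=cam(n); c=V[:3,:3]@np.asarray(P)+V[:3,3]
    return cx+f*c[0]/c[2],cy+f*c[1]/c[2]
E
python3 - <<'E'
from h import *
t=cv2.imread('pics/top0.png'); s=cv2.imread('pics/side0.png')
a=cv2.resize(t[170:245,195:345],None,fx=5,fy=5,interpolation=2)[:300]
b=cv2.resize(s[170:300,235:335],None,fx=2.3,fy=2.3,interpolation=2)
c=np.zeros((600,800,3),np.uint8)
c[:a.shape[0],:a.shape[1]]=a; c[300:300+b.shape[0],:b.shape[1]]=b[:300]
cv2.imwrite('pics/crop1.png',c)
hsv=cv2.cvtColor(t,cv2.COLOR_BGR2HSV)
blue=cv2.inRange(hsv,(100,120,60),(125,255,255)); blue[:, :195]=0; blue[:,345:]=0; blue[:250]=0
g=cv2.inRange(hsv,(0,0,0),(180,90,255))|cv2.inRange(hsv,(0,0,0),(180,255,45)); g[:175]=0;g[250:]=0;g[:,:195]=0;g[:,345:]=0
for m,z,nm in((blue,.014,'tray'),(g,.009,'rack')):
    m=cv2.morphologyEx(m,cv2.MORPH_CLOSE,np.ones((9,9)))
    m=cv2.morphologyEx(m,cv2.MORPH_OPEN,np.ones((27,27)) if nm=='rack' else np.ones((15,15)))
    cs,_=cv2.findContours(m,0,2); k=max(cs,key=cv2.contourArea)
    P=np.array([ray('top',u,v,z)[:2] for u,v in k[:,0]],np.float32)*1000
    print(nm,cv2.minAreaRect(k),cv2.minAreaRect(P))
E
```

```text
tray ((270.3692626953125, 294.4538879394531), (31.00868034362793, 121.43000030517578), 82.87498474121094) ((454.3569030761719, -28.52680206298828), (60.44304656982422, 238.73907470703125), 6.83868408203125)
rack ((275.459716796875, 208.22817993164062), (34.438934326171875, 120.05998992919922), 81.57302856445312) ((628.8355102539062, -39.30370330810547), (71.89659118652344, 246.5181121826172), 8.521343231201172)
```

View pics/crop1.png

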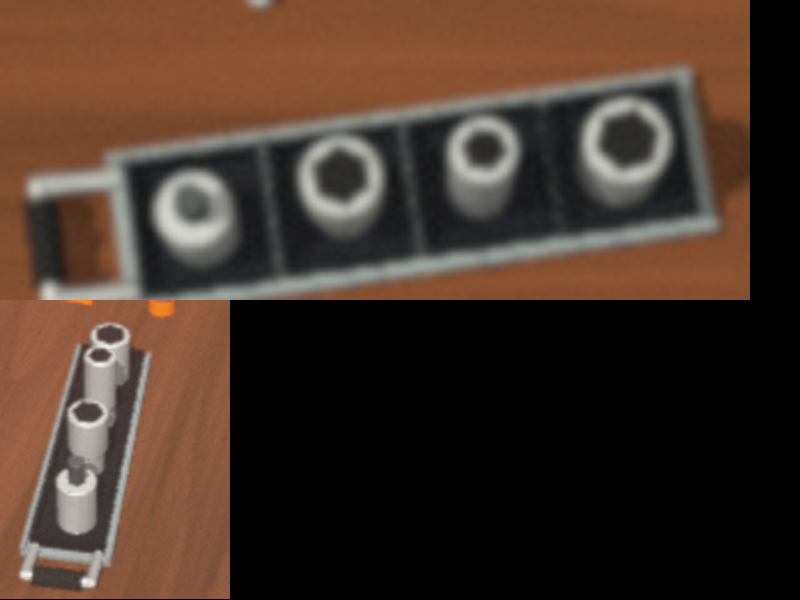

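The crop shows, counting from the rack handle: the bit at (194,208), the stepped at (341,175) with its slim foot visible, the deep slim one at (484,149) and the wide one at (626,140), all in crop pixels. So the order is bit, stepped, deep, wide.

```bash
cat >> h.py <<'E'
from scipy.spatial.transform import Rotation as Ro
def go(p,yaw=-1.429):
    s=get_state(); R0=Ro.from_euler('xyz',s['ee_rot'])
    d=R0.inv().apply(np.array(p)-s['eef_pos'])*100
    w=(R0.inv()*Ro.from_euler('xyz',[np.pi,0,yaw])).as_rotvec()
    print('shift cm',d.round(2),'rot',w.round(3),'|d|',np.linalg.norm(d).round(1))
E
python3 - <<'E'
from h import *
S={'bit':(194,208,.051),'stepped':(341,175,.065),'deep':(484,149,.077),'wide':(626,140,.053)}
yt=np.array([np.sin(np.radians(6.84)),-np.cos(np.radians(6.84))])
T=np.array([.4544,-.0285]); rk=np.array([.6288,-.0393]); yr=np.array([-np.sin(np.radians(8.3)),np.cos(np.radians(8.3))])
for i,(n,(x,y,z)) in enumerate(S.items()):
    P=ray('top',195+(x+.5)/5-.5,170+(y+.5)/5-.5,z); o=.087-.058*i
    print(n,P.round(4),'cup',(rk+yr*o).round(4),'tray',(T+yt*o).round(4), 'side px of top',np.round(proj('side',P)),'r',np.hypot(*P[:2]).round(3))
# side check of tray
s=cv2.imread('pics/side0.png'); m=cv2.inRange(cv2.cvtColor(s,cv2.COLOR_BGR2HSV),(100,120,50),(125,255,255)); m[:190]=0
k=max(cv2.findContours(m,0,2)[0],key=cv2.contourArea)
print(cv2.minAreaRect(np.array([ray('side',u,v,.012)[:2] for u,v in k[:,0]],np.float32)*1000))
go([.62,.05,.15])
E
```

```text
bit [0.6139 0.0443 0.051 ] cup [0.6162 0.0468] tray [ 0.4648 -0.1149] side px of top [269. 248.] r 0.615
stepped [ 0.624  -0.0134  0.065 ] cup [ 0.6246 -0.0106] tray [ 0.4579 -0.0573] side px of top [274. 219.] r 0.624
deep [ 0.6315 -0.0683  0.077 ] cup [ 0.633 -0.068] tray [4.509e-01 3.000e-04] side px of top [279. 194.] r 0.635
wide [ 0.6406 -0.1251  0.053 ] cup [ 0.6414 -0.1254] tray [0.444  0.0579] side px of top [283. 185.] r 0.653
((455.65545654296875, -25.888160705566406), (60.637088775634766, 249.23623657226562), 7.007261276245117)
shift cm [-60.99  55.26   4.04] rot [ 1.000e-03  1.000e-03 -1.435e+00] |d| 82.4
```

```bash
python3 -m creep '[[[8.7,-61,55.3,3,0,0,-1.435],[8.7,-61,55.3,3,0,0,-1.435],[8.7,-61,55.3,3,0,0,-1.435],[8.7,-61,55.3,3,0,0,-1.435],[8.7,-61,55.3,3,0,0,-1.435],[8.7,-61,55.3,3,0,0,-1.435],[8.7,-61,55.3,3,0,0,-1.435],[8.7,-61,55.3,3,0,0,-1.435],[8.7,-61,55.3,3,0,0,-1.435],[8.7,-61,55.3,3,0,0,-1.435],[8.7,-61,55.3,3,0,0,-1.435],[8.7,-61,55.3,3,0,0,-1.435],[8.7,-61,55.3,3,0,0,-1.435],[8.7,-61,55.3,3,0,0,-1.435],[8.7,-61,55.3,3,0,0,-1.435],[8.7,-61,55.3,3,0,0,-1.435],[8.7,-61,55.3,3,0,0,-1.435],[8.7,-61,55.3,3,0,0,-1.435]]]' 25; python3 -c "
from h import *
go([.6139,.0443,.026])"
```

```text
t: 2.35
eef_pos: [0.6199, 0.0491, 0.1609]
ee_rot: [-3.141, 0.0, -1.43]
force: [0.2, -0.2, 0.1]
width: 0.0872
gripper_force: 0.0
shift cm [ 0.39  0.67 13.49] rot [-0.001  0.    -0.001] |d| 13.5
```

```bash
python3 -m creep '[[[8.7,0.4,0.7,3,0,0,0],[8.7,0.4,0.7,6,0,0,0],[8.7,0.4,0.7,9,0,0,0],[8.7,0.4,0.7,11,0,0,0],[8.7,0.4,0.7,12.5,0,0,0],[8.7,0.4,0.7,13.5,0,0,0],[8.7,0.4,0.7,13.5,0,0,0],[7,0.4,0.7,13.5,0,0,0],[6,0.4,0.7,13.5,0,0,0],[5,0.4,0.7,13.5,0,0,0],[4,0.4,0.7,13.5,0,0,0],[3.5,0.4,0.7,13.5,0,0,0],[3,0.4,0.7,13.5,0,0,0],[2.5,0.4,0.7,13.5,0,0,0],[2.2,0.4,0.7,13.5,0,0,0],[2.2,0.4,0.7,13.5,0,0,0],[2.2,0.4,0.7,13.5,0,0,0],[2.2,0.4,0.7,13.5,0,0,0]]]' 25; python3 -c "
from h import *
cv2.imwrite('pics/g1.png',grab_frame('side')[150:330,180:420])
go([.4648,-.1149,.13],-1.451)"
```

```text
t: 4.6
eef_pos: [0.6137, 0.045, 0.0255]
ee_rot: [-3.142, 0.0, -1.429]
force: [-0.0, 0.9, -0.5]
width: 0.0223
gripper_force: 0.0
shift cm [ 13.72  17.   -10.45] rot [0.    0.    0.022] |d| 24.2
```

View pics/g1.png

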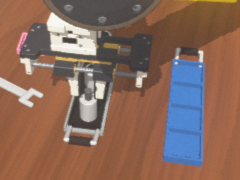

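The fingers closed to 22 mm with no force, so the grasp missed the socket, which stands at crop (89,107). I'll zoom in.

```bash
python3 -c "
from h import *
a=cv2.imread('pics/g1.png')[40:150,20:170]; a=cv2.resize(a,None,fx=5,fy=5,interpolation=2)
cv2.imwrite('pics/g1z.png',a)
s=get_state()
print(proj('side',s['eef_pos']),proj('side',s['eef_pos']+np.array([0,0,.0188])),proj('side',[.6139,.0443,.007]),proj('side',[.6139,.0443,.051]))"
```

```text
(np.float64(268.7770263531261), np.float64(258.9456465809211)) (np.float64(268.64485631130066), np.float64(251.4347348915352)) (np.float64(268.917319177709), np.float64(265.76511629547775)) (np.float64(268.61174558966326), np.float64(248.35627206314348))
```

View pics/g1z.png

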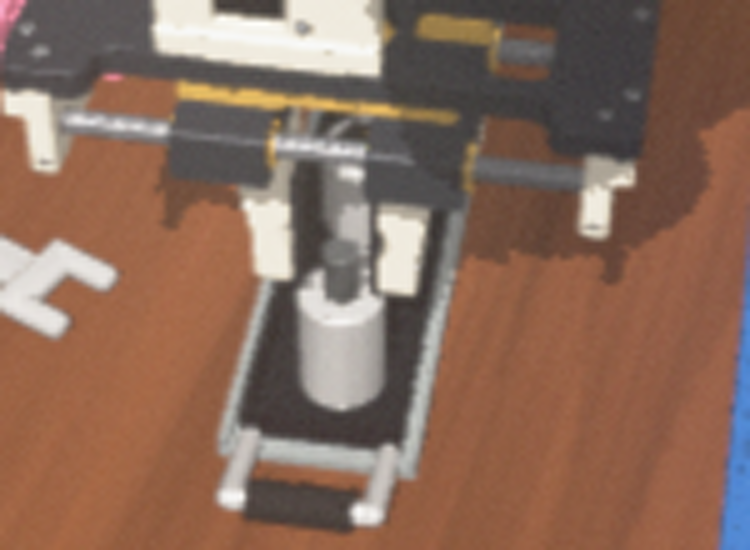

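```bash
python3 -c "
from h import *
s=get_state(); print(s['t'],s['eef_pos'],s['width'],s['gripper_force'],s['q'])
for z in (.0255,.04,.055,.065): print(z,[ray('side',u,v,z).round(3) for u,v in((257,245),(277,247))])
a=grab_frame('side')[190:300,200:350]; b=grab_frame('top')[150:260,180:330]
c=np.vstack([cv2.resize(x,(400,293),interpolation=2) for x in(a,b)])
cv2.imwrite('pics/g2.png',c)"
```

```text
4.65 [0.61368224 0.04502796 0.02545722] 0.02170006602887327 0.0 [ 3.90214963e-01  4.11319655e-01 -3.22917763e-01 -2.01798598e-05
 -8.36559460e-01 -2.48219476e-01]
0.0255 [array([0.644, 0.02 , 0.025]), array([0.609, 0.013, 0.025])]
0.04 [array([0.639, 0.033, 0.04 ]), array([0.605, 0.027, 0.04 ])]
0.055 [array([0.634, 0.046, 0.055]), array([0.6  , 0.041, 0.055])]
0.065 [array([0.63 , 0.056, 0.065]), array([0.597, 0.05 , 0.065])]
```

View pics/g2.png

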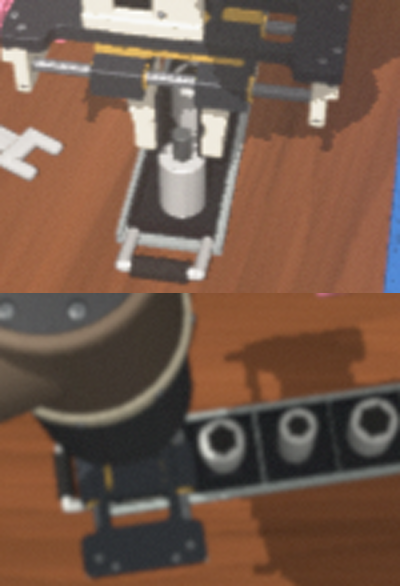

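The white fingertips appear at about side px (254,246) and (279,248), but the projected TCP is at (269,259). The real tips are therefore either about 30 mm higher or about 30 mm off in y from the reported TCP. I'll lift clear, turn the tool about its axis and compare pictures to tell which.

```bash
python3 -m creep '[[[2.2,0,0,-3,0,0,0],[2.2,0,0,-6,0,0,0],[2.2,0,0,-10,0,0,0],[2.2,0,0,-10,0,0,0],[2.2,0,0,-10,0,0,0]]]'; python3 -c "
from h import *
s=get_state(); print(s['eef_pos'],proj('side',s['eef_pos'])); cv2.imwrite('pics/a1.png',grab_frame('side'))"
python3 -m creep '[[[2.2,0,0,0,0,0,1.2],[2.2,0,0,0,0,0,1.2],[2.2,0,0,0,0,0,1.2],[2.2,0,0,0,0,0,1.2],[2.2,0,0,0,0,0,1.2],[2.2,0,0,0,0,0,1.2],[2.2,0,0,0,0,0,1.2],[2.2,0,0,0,0,0,1.2],[2.2,0,0,0,0,0,1.2]]]'; python3 -c "
from h import *
s=get_state(); print(s['eef_pos'],proj('side',s['eef_pos'])); cv2.imwrite('pics/a2.png',grab_frame('side'))
c=np.hstack([cv2.resize(cv2.imread(f'pics/a{i}.png')[120:270,200:333],(399,450),interpolation=2) for i in (1,2)]); cv2.imwrite('pics/a12.png',c)"
```

```text
t: 5.38
eef_pos: [0.6134, 0.0451, 0.1253]
ee_rot: [3.142, 0.0, -1.429]
force: [-0.1, -0.2, -0.7]
width: 0.0215
gripper_force: 0.0
[0.61337927 0.04505048 0.12531477] (np.float64(268.19936143503037), np.float64(216.11230759880317))
t: 6.55
eef_pos: [0.6134, 0.0449, 0.1248]
ee_rot: [3.141, -0.001, -2.627]
force: [0.4, 0.8, 0.9]
width: 0.0222
gripper_force: 0.0
[0.61336768 0.04491373 0.12477073] (np.float64(268.238328164415), np.float64(216.31370874816315))
```

View pics/a12.png

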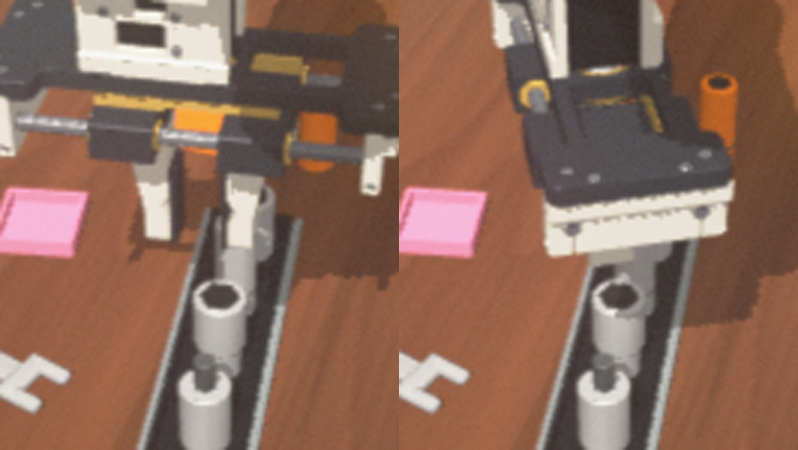

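The left view shows the tips at side px (252,199) and (280,202), against a projected TCP at (268,216). After turning, the near fingertip is at about (270,207). That fits an offset in height rather than sideways, so I'll quantify it.

```bash
python3 -c "
from h import *
from scipy.optimize import least_squares
# front lower edge of finger: pad half width .0095 along +-tool x, inner edge at half width .011
def corner(p,yaw,off,lx,ly,f=0):
    R=Ro.from_euler('xyz',[np.pi,0,yaw]).as_matrix(); return p+R@(np.array(off)+[lx,ly,0])
p=np.array([.6134,.045,.1253])
# inner lower front corners in pic 1: left px, right px
obs=[((180,237),0),((228,245),0)]
for dz in (0,.02,.025,.03,.035,.04):
    a=[proj('side',corner(p,-1.429,[0,0,-dz],-.0095,s*.011)) for s in(1,-1)]
    b=[proj('side',corner(p,-2.627,[0,0,-dz],x,.011)) for x in(-.0095,.0095)]
    print(dz,[(round((u-200)*3),round((v-120)*3)) for u,v in a+b])
"
```

```text
0 [(222, 303), (181, 298), (191, 305), (226, 300)]
0.02 [(222, 274), (180, 269), (190, 276), (226, 271)]
0.025 [(222, 267), (179, 262), (190, 269), (226, 264)]
0.03 [(222, 259), (179, 254), (189, 261), (226, 256)]
0.035 [(222, 252), (179, 247), (189, 254), (226, 249)]
0.04 [(222, 244), (179, 239), (189, 246), (226, 241)]
```

```bash
python3 -m creep '[[[8.7,0,0,0,0,0,-1.2],[8.7,0,0,0,0,0,-1.2],[8.7,0,0,0,0,0,-1.2],[8.7,0,0,0,0,0,-1.2],[8.7,0,0,0,0,0,-1.2],[8.7,0,0,0,0,0,-1.2],[8.7,0,0,0,0,0,-1.2],[8.7,0,0,3,0,0,-1.2],[8.7,0,0,6,0,0,-1.2],[8.7,0,0,9,0,0,-1.2],[8.7,0,0,11,0,0,-1.2],[8.7,0,0,12,0,0,-1.2],[8.7,0,0,12,0,0,-1.2],[8.7,0,0,12,0,0,-1.2]]]'; python3 -c "
from h import *
go([.6139,.0443,-.012])
cv2.imwrite('pics/b1.png',cv2.resize(grab_frame('side')[180:300,200:340],None,fx=4,fy=4,interpolation=2))"
```

```text
t: 8.35
eef_pos: [0.6144, 0.0452, 0.0064]
ee_rot: [-3.14, 0.0, -1.428]
force: [-0.1, -0.3, 0.5]
width: 0.0871
gripper_force: 0.0
shift cm [0.08 0.06 1.84] rot [-0.001  0.     0.001] |d| 1.8
```

View pics/b1.png

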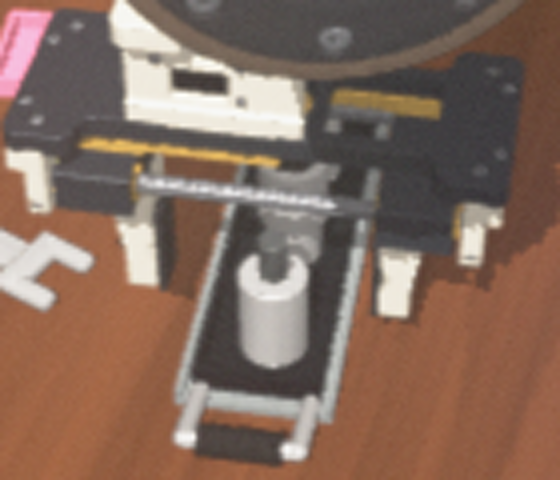

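The tips show at side px (236,251) and (299,259), straddling the bit socket and still high above the rack. I'll check the height of the gripper body against the reported TCP.

```bash
python3 -c "
from h import *
def P(p,yaw,lx,ly,h):
    R=Ro.from_euler('xyz',[np.pi,0,yaw]).as_matrix(); u,v=proj('side',p+R@np.array([lx,ly,-h])); return round((u-200)*4),round((v-180)*4)
p=np.array([.6144,.0452,.0064])
print('tips b1 obs outer/inner: L(130..160,285) R(378..412,315)')
for h in(0,.02,.03,.04,.05): print(h,'tip LoLi RiRo',[P(p,-1.428,-.0095,y,h) for y in(.065,.044,-.044,-.065)])
print('pegs obs L(25..50,208) R(460..485,262); plate corners front-bottom L(5,145) R(500,200)')
for lx in(0,-.02,-.039):
  for h in(.05,.06,.066,.075,.09,.1): print(lx,h,[P(p,-1.428,lx,y,h) for y in(.0965,-.0965)])
"
```

```text
tips b1 obs outer/inner: L(130..160,285) R(378..412,315)
0 tip LoLi RiRo [(418, 380), (370, 374), (171, 349), (124, 343)]
0.02 tip LoLi RiRo [(420, 349), (371, 343), (169, 318), (121, 312)]
0.03 tip LoLi RiRo [(421, 333), (372, 327), (168, 302), (120, 296)]
0.04 tip LoLi RiRo [(422, 317), (372, 311), (166, 286), (118, 280)]
0.05 tip LoLi RiRo [(423, 301), (373, 295), (165, 269), (116, 263)]
pegs obs L(25..50,208) R(460..485,262); plate corners front-bottom L(5,145) R(500,200)
0 0.05 [(501, 294), (50, 239)]
0 0.06 [(503, 277), (48, 222)]
0 0.066 [(504, 267), (46, 212)]
0 0.075 [(506, 251), (44, 196)]
0 0.09 [(508, 225), (41, 170)]
0 0.1 [(510, 207), (39, 152)]
-0.02 0.05 [(497, 329), (37, 272)]
-0.02 0.06 [(499, 312), (35, 255)]
-0.02 0.066 [(500, 302), (33, 245)]
-0.02 0.075 [(501, 287), (31, 230)]
-0.02 0.09 [(504, 260), (27, 203)]
-0.02 0.1 [(506, 242), (25, 185)]
-0.039 0.05 [(493, 364), (24, 305)]
-0.039 0.06 [(494, 347), (22, 288)]
-0.039 0.066 [(495, 337), (20, 278)]
-0.039 0.075 [(497, 322), (18, 263)]
-0.039 0.09 [(500, 295), (14, 236)]
-0.039 0.1 [(502, 277), (11, 218)]
```

```bash
python3 -c "
from h import *
for dy,dz in((0,0),(0,.04),(-.03,0)):
    for h in (.08,.1): 
        c=np.array([.6137,.045+dy,.0255+dz+h])-.0965*np.array([.99,.142,0])
        t=np.array([-.142,.99,0])*.039
        print(dy,dz,h,np.round([proj('top',c),proj('top',c+t),proj('top',c-t)]).tolist())
print('obs plate end u 212..257, centre 234, v~257')
"
```

```text
0 0 0.08 [[237.0, 257.0], [216.0, 260.0], [259.0, 254.0]]
0 0 0.1 [[237.0, 256.0], [215.0, 259.0], [258.0, 253.0]]
0 0.04 0.08 [[236.0, 255.0], [213.0, 258.0], [258.0, 252.0]]
0 0.04 0.1 [[235.0, 254.0], [212.0, 257.0], [258.0, 250.0]]
-0.03 0 0.08 [[254.0, 257.0], [233.0, 260.0], [275.0, 254.0]]
-0.03 0 0.1 [[254.0, 256.0], [232.0, 259.0], [275.0, 253.0]]
obs plate end u 212..257, centre 234, v~257
```

The top view confirms it: there is no y offset, and the real tips are about 40 mm above the reported TCP. I'll grasp with commanded z values 40 mm lower.

```bash
python3 -m creep '[[[8.7,0.1,0.1,1,0,0,0],[8.7,0.1,0.1,1.5,0,0,0],[8.7,0.1,0.1,2,0,0,0],[8.7,0.1,0.1,2,0,0,0],[6.5,0.1,0.1,2,0,0,0],[5,0.1,0.1,2,0,0,0],[4,0.1,0.1,2,0,0,0],[3.5,0.1,0.1,2,0,0,0],[3,0.1,0.1,2,0,0,0],[2.5,0.1,0.1,2,0,0,0],[2,0.1,0.1,2,0,0,0],[2,0.1,0.1,2,0,0,0],[2,0.1,0.1,2,0,0,0]]]' 25; python3 -c "
from h import *
cv2.imwrite('pics/b2.png',cv2.resize(grab_frame('side')[180:300,200:340],None,fx=4,fy=4,interpolation=2))"
```

```text
t: 10.02
eef_pos: [0.6131, 0.044, -0.0144]
ee_rot: [-3.141, 0.0, -1.429]
force: [1.6, -0.5, 0.3]
width: 0.0284
gripper_force: 25.0
```

View pics/b2.png

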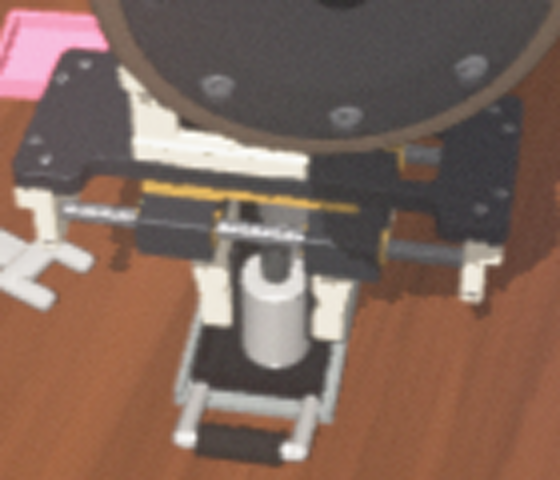

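Holding the bit socket at 28 mm opening and 25 N; it sits between the fingers at (275,310) in the crop. Now I'll carry it over the tray.

```bash
python3 -m creep '[[[2,0,0,-2,0,0,0],[2,0,0,-5,0,0,0],[2,0,0,-9,0,0,0],[2,0,0,-10,0,0,0],[2,2,2.5,-10,0,0,0.02],[2,5,6.2,-10,0,0,0.02],[2,8,10,-10,0,0,0.02],[2,11,13.6,-10,0,0,0.02],[2,13,16.1,-10,0,0,0.02],[2,13.6,16.9,-10,0,0,0.02],[2,13.6,16.9,-9,0,0,0.02],[2,13.6,16.9,-6,0,0,0.02],[2,13.6,16.9,-4,0,0,0.02],[2,13.6,16.9,-3,0,0,0.02],[2,13.6,16.9,-3,0,0,0.02]]]'; python3 -c "
from h import *
go([.4648,-.1149,-.0165],-1.451)"
```

```text
t: 11.95
eef_pos: [0.4647, -0.1143, 0.0145]
ee_rot: [3.14, -0.0, -1.448]
force: [-0.7, -0.5, -1.7]
width: 0.0283
gripper_force: 25.0
shift cm [ 0.06 -0.01  3.1 ] rot [ 0.002 -0.     0.003] |d| 3.1
```

```bash
python3 -m creep '[[[2,0.1,0,1.5,0,0,0],[2,0.1,0,2.5,0,0,0],[2,0.1,0,3.1,0,0,0],[2,0.1,0,3.1,0,0,0],[2,0.1,0,3.1,0,0,0],[3.2,0.1,0,3.1,0,0,0],[3.6,0.1,0,3.1,0,0,0],[4.5,0.1,0,3.1,0,0,0],[6,0.1,0,3.1,0,0,0],[8,0.1,0,3.1,0,0,0],[8.7,0.1,0,3.1,0,0,0],[8.7,0.1,0,1,0,0,0],[8.7,0.1,0,-3,0,0,0],[8.7,0.1,0,-8,0,0,0],[8.7,0.1,0,-10,0,0,0],[8.7,0.1,0,-10,0,0,0]]]'; python3 -c "
from h import *
go([.624,-.0134,.06],-1.429)"
```

```text
t: 13.95
eef_pos: [0.4661, -0.1155, 0.1171]
ee_rot: [-3.138, 0.0, -1.449]
force: [-0.6, -0.2, -0.8]
width: 0.0871
gripper_force: 0.0
shift cm [ -8.21 -16.9    5.78] rot [-0.004  0.    -0.02 ] |d| 19.7
```

```bash
python3 -m creep '[[[8.7,-3,-6,0,0,0,-0.02],[8.7,-6,-12,0,0,0,-0.02],[8.7,-8.2,-16.9,1,0,0,-0.02],[8.7,-8.2,-16.9,3,0,0,-0.02],[8.7,-8.2,-16.9,6,0,0,-0.02],[8.7,-8.2,-16.9,7,0,0,-0.02],[8.7,-8.2,-16.9,7,0,0,-0.02]]]'; python3 -c "
from h import *
go([.624,-.0134,-.011],-1.429)
a=grab_frame('top'); b=grab_frame('side')
c=np.hstack([cv2.resize(a[180:320,190:360],None,fx=2.3,fy=2.3,interpolation=2),cv2.resize(b[180:320,230:400],None,fx=2.3,fy=2.3,interpolation=2)])
cv2.imwrite('pics/c1.png',c)"
```

```text
t: 14.82
eef_pos: [0.6219, -0.014, 0.0444]
ee_rot: [3.139, -0.0, -1.429]
force: [0.9, 0.9, 0.0]
width: 0.0873
gripper_force: 0.0
shift cm [-0.03 -0.23  5.54] rot [ 0.002 -0.     0.   ] |d| 5.5
```

View pics/c1.png

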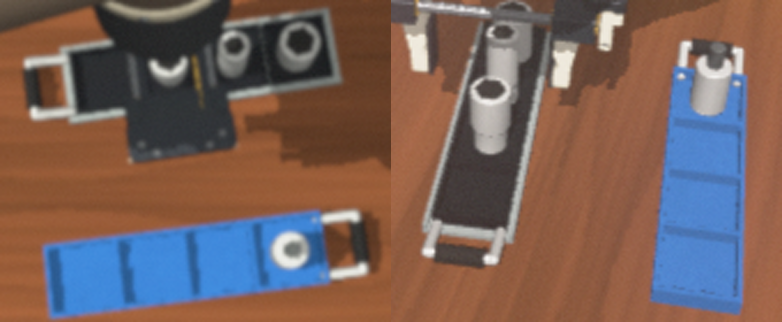

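The bit socket stands upright and centred in the compartment next to the tray handle: (290,250) in the top half, (712,85) in the side half. Next is the stepped socket.

```bash
python3 -m creep '[[[8.7,0,-0.2,2,0,0,0],[8.7,0,-0.2,4,0,0,0],[8.7,0,-0.2,5.5,0,0,0],[8.7,0,-0.2,5.5,0,0,0],[6.5,0,-0.2,5.5,0,0,0],[5,0,-0.2,5.5,0,0,0],[4,0,-0.2,5.5,0,0,0],[3.5,0,-0.2,5.5,0,0,0],[3,0,-0.2,5.5,0,0,0],[2.5,0,-0.2,5.5,0,0,0],[2,0,-0.2,5.5,0,0,0],[2,0,-0.2,5.5,0,0,0]]]' 25; python3 -c "
from h import *
go([.4579,-.0573,.02],-1.451)"
```

```text
t: 16.42
eef_pos: [0.6246, -0.0134, -0.0096]
ee_rot: [3.141, -0.0, -1.429]
force: [-0.4, -0.4, -0.4]
width: 0.0313
gripper_force: 25.0
shift cm [ 1.98 17.12 -2.96] rot [ 0.    -0.     0.022] |d| 17.5
```

```bash
python3 -m creep '[[[2,0,0,-2,0,0,0],[2,0,0,-5,0,0,0],[2,0,0,-9,0,0,0],[2,0,0,-10,0,0,0],[2,0.5,4,-10,0,0,0.02],[2,1,8,-10,0,0,0.02],[2,1.5,12,-10,0,0,0.02],[2,2,15.5,-10,0,0,0.02],[2,2,17.1,-10,0,0,0.02],[2,2,17.1,-10,0,0,0.02],[2,2,17.1,-8,0,0,0.02],[2,2,17.1,-5,0,0,0.02],[2,2,17.1,-3,0,0,0.02],[2,2,17.1,-3,0,0,0.02],[2,2,17.1,-3,0,0,0.02]]]'; python3 -c "
from h import *
go([.4579,-.0573,-.0116],-1.451)"
```

```text
t: 18.3
eef_pos: [0.4593, -0.0572, 0.0209]
ee_rot: [-3.141, -0.0, -1.448]
force: [0.5, 0.4, -1.9]
width: 0.0312
gripper_force: 25.0
shift cm [-0.    0.14  3.25] rot [-0.001 -0.     0.003] |d| 3.3
```

```bash
python3 -m creep '[[[2,0,0.1,1.5,0,0,0],[2,0,0.1,2.6,0,0,0],[2,0,0.1,3.2,0,0,0],[2,0,0.1,3.2,0,0,0],[2,0,0.1,3.2,0,0,0],[3.3,0,0.1,3.2,0,0,0],[3.8,0,0.1,3.2,0,0,0],[4.7,0,0.1,3.2,0,0,0],[6,0,0.1,3.2,0,0,0],[8,0,0.1,3.2,0,0,0],[8.7,0,0.1,3.2,0,0,0],[8.7,0,0.1,1,0,0,0],[8.7,0,0.1,-3,0,0,0],[8.7,0,0.1,-8,0,0,0],[8.7,0,0.1,-10,0,0,0],[8.7,0,0.1,-10,0,0,0]]]'; python3 -c "
from h import *
go([.6315,-.0683,-.008],-1.429)"
```

```text
t: 20.3
eef_pos: [0.4583, -0.0572, 0.1221]
ee_rot: [-3.138, 0.001, -1.449]
force: [-0.9, 0.0, -0.0]
width: 0.0868
gripper_force: 0.0
shift cm [  3.22 -17.    13.07] rot [-0.004  0.001 -0.02 ] |d| 21.7
```

```bash
python3 -m creep '[[[8.7,1,-5,0,0,0,-0.02],[8.7,2,-11,0,0,0,-0.02],[8.7,3.2,-17,0,0,0,-0.02],[8.7,3.2,-17,3,0,0,-0.02],[8.7,3.2,-17,6,0,0,-0.02],[8.7,3.2,-17,9,0,0,-0.02],[8.7,3.2,-17,11.5,0,0,-0.02],[8.7,3.2,-17,12.9,0,0,-0.02],[8.7,3.2,-17,12.9,0,0,-0.02],[8.7,3.2,-17,12.9,0,0,-0.02],[6.5,3.2,-17,12.9,0,0,-0.02],[5,3.2,-17,12.9,0,0,-0.02],[4,3.2,-17,12.9,0,0,-0.02],[3.3,3.2,-17,12.9,0,0,-0.02],[2.8,3.2,-17,12.9,0,0,-0.02],[2.4,3.2,-17,12.9,0,0,-0.02],[1.8,3.2,-17,12.9,0,0,-0.02],[1.8,3.2,-17,12.9,0,0,-0.02],[1.8,3.2,-17,12.9,0,0,-0.02]]]' 25; python3 -c "
from h import *
go([.4509,.0003,.02],-1.451)"
```

```text
t: 22.68
eef_pos: [0.6302, -0.0686, -0.0084]
ee_rot: [-3.141, -0.0, -1.429]
force: [0.8, 0.4, 0.6]
width: 0.0248
gripper_force: 25.0
shift cm [-9.36 16.77 -2.85] rot [-0.001 -0.     0.022] |d| 19.4
```

```bash
python3 -m creep '[[[1.8,0,0,-2,0,0,0],[1.8,0,0,-5,0,0,0],[1.8,0,0,-9,0,0,0],[1.8,0,0,-10,0,0,0],[1.8,-1.7,3,-10,0,0,0.02],[1.8,-4,7,-10,0,0,0.02],[1.8,-6,11,-10,0,0,0.02],[1.8,-8,14.5,-10,0,0,0.02],[1.8,-9.4,16.8,-10,0,0,0.02],[1.8,-9.4,16.8,-10,0,0,0.02],[1.8,-9.4,16.8,-8,0,0,0.02],[1.8,-9.4,16.8,-5,0,0,0.02],[1.8,-9.4,16.8,-3,0,0,0.02],[1.8,-9.4,16.8,-3,0,0,0.02],[1.8,-9.4,16.8,-3,0,0,0.02]]]'; python3 -c "
from h import *
go([.4509,.0003,-.0104],-1.451)"
```

```text
t: 24.55
eef_pos: [0.4507, 0.0006, 0.0218]
ee_rot: [3.142, -0.0, -1.449]
force: [0.1, 0.8, -2.8]
width: 0.0243
gripper_force: 25.0
shift cm [ 0.03 -0.02  3.22] rot [ 0.    -0.     0.002] |d| 3.2
```

```bash
python3 -m creep '[[[1.8,0,0,1.5,0,0,0],[1.8,0,0,2.6,0,0,0],[1.8,0,0,3.2,0,0,0],[1.8,0,0,3.2,0,0,0],[1.8,0,0,3.2,0,0,0],[2.7,0,0,3.2,0,0,0],[3.2,0,0,3.2,0,0,0],[4,0,0,3.2,0,0,0],[6,0,0,3.2,0,0,0],[8,0,0,3.2,0,0,0],[8.7,0,0,3.2,0,0,0],[8.7,0,0,1,0,0,0],[8.7,0,0,-3,0,0,0],[8.7,0,0,-8,0,0,0],[8.7,0,0,-10,0,0,0],[8.7,0,0,-10,0,0,0]]]'; python3 -c "
from h import *
go([.6406,-.1251,-.014],-1.429)"
```

```text
t: 26.55
eef_pos: [0.4513, 0.0011, 0.1231]
ee_rot: [-3.138, 0.001, -1.449]
force: [-0.5, 0.0, -0.7]
width: 0.0869
gripper_force: 0.0
shift cm [ 14.85 -17.2   13.75] rot [-0.004  0.001 -0.02 ] |d| 26.6
```

```bash
python3 -m creep '[[[8.7,4,-5,0,0,0,-0.02],[8.7,8,-9,0,0,0,-0.02],[8.7,12,-14,0,0,0,-0.02],[8.7,14.8,-17.2,1,0,0,-0.02],[8.7,14.8,-17.2,4,0,0,-0.02],[8.7,14.8,-17.2,7,0,0,-0.02],[8.7,14.8,-17.2,10,0,0,-0.02],[8.7,14.8,-17.2,12.3,0,0,-0.02],[8.7,14.8,-17.2,13.6,0,0,-0.02],[8.7,14.8,-17.2,13.6,0,0,-0.02],[8.7,14.8,-17.2,13.6,0,0,-0.02],[6.5,14.8,-17.2,13.6,0,0,-0.02],[5.5,14.8,-17.2,13.6,0,0,-0.02],[4.5,14.8,-17.2,13.6,0,0,-0.02],[4,14.8,-17.2,13.6,0,0,-0.02],[3.5,14.8,-17.2,13.6,0,0,-0.02],[3,14.8,-17.2,13.6,0,0,-0.02],[2.4,14.8,-17.2,13.6,0,0,-0.02],[2.4,14.8,-17.2,13.6,0,0,-0.02],[2.4,14.8,-17.2,13.6,0,0,-0.02]]]' 25; python3 -c "
from h import *
go([.444,.0579,.02],-1.451)"
```

```text
t: 29.05
eef_pos: [0.6392, -0.1252, -0.0144]
ee_rot: [-3.141, -0.0, -1.429]
force: [1.5, -0.3, -0.3]
width: 0.0328
gripper_force: 25.0
shift cm [-20.89  16.73  -3.45] rot [-0.    -0.     0.022] |d| 27.0
```

```bash
python3 -m creep '[[[2.4,0,0,-2,0,0,0],[2.4,0,0,-5,0,0,0],[2.4,0,0,-9,0,0,0],[2.4,0,0,-11,0,0,0],[2.4,-3,2.4,-11,0,0,0.02],[2.4,-7,5.6,-11,0,0,0.02],[2.4,-11,8.8,-11,0,0,0.02],[2.4,-15,12,-11,0,0,0.02],[2.4,-19,15.2,-11,0,0,0.02],[2.4,-20.9,16.7,-11,0,0,0.02],[2.4,-20.9,16.7,-11,0,0,0.02],[2.4,-20.9,16.7,-11,0,0,0.02],[2.4,-20.9,16.7,-8,0,0,0.02],[2.4,-20.9,16.7,-5,0,0,0.02],[2.4,-20.9,16.7,-3,0,0,0.02],[2.4,-20.9,16.7,-3,0,0,0.02],[2.4,-20.9,16.7,-3,0,0,0.02]]]'; python3 -c "
from h import *
go([.444,.0579,-.0164],-1.451)"
```

```text
t: 31.18
eef_pos: [0.4448, 0.0578, 0.0159]
ee_rot: [-3.141, -0.0, -1.449]
force: [0.4, -0.0, -2.0]
width: 0.0323
gripper_force: 25.0
shift cm [-0.02  0.08  3.23] rot [-0.    -0.     0.002] |d| 3.2
```

```bash
python3 -m creep '[[[2.4,0,0.1,1.5,0,0,0],[2.4,0,0.1,2.6,0,0,0],[2.4,0,0.1,3.2,0,0,0],[2.4,0,0.1,3.2,0,0,0],[2.4,0,0.1,3.2,0,0,0],[3.5,0,0.1,3.2,0,0,0],[4,0,0.1,3.2,0,0,0],[4.8,0,0.1,3.2,0,0,0],[6,0,0.1,3.2,0,0,0],[8,0,0.1,3.2,0,0,0],[8.7,0,0.1,3.2,0,0,0],[8.7,0,0.1,1,0,0,0],[8.7,0,0.1,-3,0,0,0],[8.7,0,0.1,-8,0,0,0],[8.7,0,0.1,-10,0,0,0],[8.7,0,0.1,-10,0,0,0]]]'; python3 -m creep '[[[8.7,-4,-4,0,0,0,0],[8.7,-8,-8,0,0,0,0],[8.7,-12,-12,0,0,0,0],[8.7,-16,-16,0,0,0,0],[8.7,-20,-20,0,0,0,0],[8.7,-20,-20,0,0,0,0],[8.7,-20,-20,0,0,0,0],[8.7,-20,-20,0,0,0,0]]]'; python3 -c "
from h import *
a=grab_frame('top'); b=grab_frame('side')
cv2.imwrite('pics/d1.png',np.hstack([cv2.resize(a[180:330,190:360],None,fx=2.3,fy=2.3,interpolation=2),cv2.resize(b[180:330,230:400],None,fx=2.3,fy=2.3,interpolation=2)]))"
```

```text
t: 33.17
eef_pos: [0.4441, 0.0584, 0.1171]
ee_rot: [-3.138, 0.002, -1.449]
force: [-0.4, -0.1, -1.0]
width: 0.0868
gripper_force: 0.0
t: 34.17
eef_pos: [0.6165, 0.2798, 0.115]
ee_rot: [3.141, -0.0, -1.449]
force: [-0.9, 0.1, 0.1]
width: 0.0872
gripper_force: 0.0
```

View pics/d1.png

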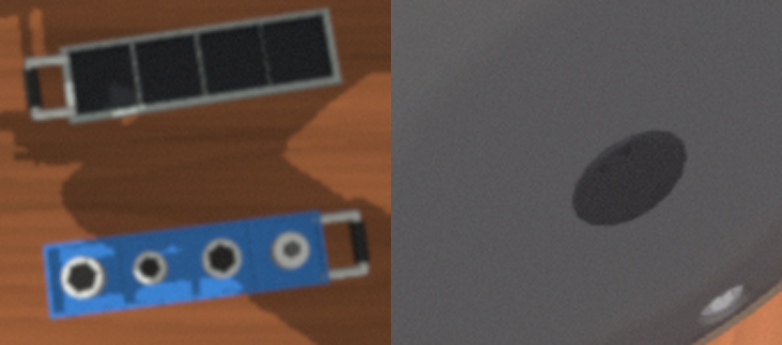

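The top view shows all four sockets upright and centred in the tray. From the handle they are the bit (290,250), stepped (221,257), deep (150,267) and wide (82,277). The rack is empty and the arm is clear, though it blocks the side view.

```bash
python3 -c "
from station import *
print(job_done())"
```

```text
the job is handed in; nothing more can be done
None
```

I handed the job in at about 34 s with the bit, stepped, deep and wide sockets upright in the tray, in rack order from the tray handle; the final top view shows this, but the arm blocked the final side view and no verdict came back.

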